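# Bring up the headset microphone at the cooking demonstration

### The job

Get the demonstrator's microphone on air without a howl: with the mixer still off, roll the larger thumbwheel (the microphone volume) with a fingertip towards the robot's side all the way down to its stop, then push the power toggle fully over, away from the robot, to on, then roll the same wheel up exactly four clicks and let go. Once the power is on, do not let the wheel go past four clicks. Leave the smaller music wheel and the plate, tub and bottle around the mixer as they are.

Things in the scene. Friction and masses are not known exactly. Their poses are not given: they have to be found in the camera images.
- mixer: Portable audio mixer, a dark low box 200 (its x) x 270 (its y) x 80 mm high, standing fixed on the black-clothed table; origin at the centre of its underside, z up. Its own +x points away from the robot (turned up to 0.4 rad). On its flat top, in a row along its y: the large wheel at (-10, +75) mm, the small wheel at (-10, 0) mm and the power toggle at (-10, -85) mm; its -x side is the robot's side. Nothing else on it stands higher than 3 mm above the top
- mic_crown (a point): Top of the large microphone wheel's rim, at mid-width; fixed to the mixer at (-10, +75, 96) mm in its frame, 16 mm above its top. The wheel: black knurled grippy rubber disc, radius 30 mm, 14 mm wide, upright in a slot, axle along the mixer's y; only its upper part shows. Roll it by pressing on the rim from above with about 5 N and dragging along the mixer's x. The axle is rigid: press gently
- mic_wheel (a joint): Angle of the large wheel, rad; 0 is the bottom click (off), by the lower stop at -0.04; it grows as the wheel's top is rolled to the mixer's +x, away from the robot. Clicks lie 0.262 rad (15 degrees, 7.9 mm of rim) apart, up to a stop just above eight. Real detents: let go anywhere, it settles in the nearest one. About 0.8 N at the rim passes a click. Four clicks is 1.047 rad
- mic_mark (a point): Mid-point of the white bar inlaid flush across the large wheel's rim (radius 30 mm): 30 degrees on the robot's side of the crown at 0, at the crown at two clicks, 30 degrees past it on the far side at four clicks; it vanishes into the slot beyond about six clicks
- music_wheel (a joint): Angle of the small wheel in rad (moves freely, no clicks); to be left alone
- music_mark (a point): White bar on the rim of the small music wheel (radius 22 mm, 10 mm wide, standing 12 mm above the mixer's top, 75 mm in the mixer's -y from the large wheel); its crown when untouched
- power (a joint): Angle of the power toggle in rad: 0 = off, leaning 26 degrees towards the robot's side; 0.9 = fully on, leaning 26 degrees away from it (mixer's +x). Stiff enough to stay where it is left; takes about 1.2 N at the tip
- power_tip (a point): Centre of the black ball, 16 mm across, at the end of the steel toggle; 45 mm from the toggle's pivot, which lies at (-10, -85, 92) mm in the mixer's frame, axis along the mixer's y. The bat below it is 8 mm thick; on the mixer's top below stands a 44 x 32 x 8 mm block with a round boss 19 mm high. About 53 mm above the mixer's top
- tub: White plastic tub, 96 mm across, 60 mm high, on the table on the -y side of the mixer; origin at the centre of its underside
- squeeze_bottle: White squeeze bottle, 64 mm across, 155 mm high, on the table on the +y side of the mixer; origin at the centre of its underside
- plate: White plate, 140 mm across, 14 mm high, on the table beyond the mixer; origin at the centre of its underside

How it is judged:
By the outcome, as a careful person would: the job done as asked, in the order asked, and still so for the second after the job is handed in, with the robot touching nothing.
It also fails if it takes over 54 s, if anything falls off the work surface, if the arm or the gripper's body presses on something with over 40 N, if the wrist force passes 120 N, or if a joint passes its speed limit or range.

### The arm

A 6-joint arm with a two-finger parallel gripper is mounted at the origin on the work surface. World frame = base frame: x ahead of the robot, y to its left, z up, the work surface at z = 0. Lengths are in m, angles in rad, forces in N, time in s.
With the tool pointing down it reaches from about 0.425 to 0.95 m from the base axis. Payload 3.5 kg.
Tool frame: the origin (TCP) lies on the centre line of the jaws, within the pads' length; the fingertips stand 17 mm ahead of it and the grasp point (between the pads) lies 2 mm behind it; z points along the fingers, y is the line along which they close (so a half turn about z gives the same grasp; the last joint's range is limited). The gripper opens to 85 mm and grips with 20 to 120 N. Pads are 22 mm wide; open, the fingers measure 114 mm over their backs; the gripper's body (76 mm by 85 mm) begins 54 mm behind the grasp point. The pads swing forward as they close: fully open they stand 13 mm farther back than shut.
Start: joints at [0.969, 0.286, 1.577, -0, 1.279, -0.15], TCP at [0.295, 0.607, 0.248] pointing down, gripper open.
Joint ranges: [-2.77, 2.77], [-0.9, 2.22], [0.21, 2.48], [-1.53, 4.67], [0.24, 2.81], [-2.84, 2.84]. Speed limits (rad/s): [2.79, 2.79, 3.14, 3.14, 3.14, 3.14].

### API

Orientations are given as a unit quaternion [x, y, z, w].
In Python, from plant import ctrl gives the robot as it stands. The module is installed in compiled form; this text tells all that it offers.
- The arm moves only by the tool drive_tool, never from a script. Its argument "moves" is a list of rows, each a list of 3 entries, a list of its own where there are three numbers: the turn, a rotation vector about the tool's x, y, z in rad, then the shift along the tool's x, y, z in m, then the finger opening in m, from 0 to 0.0854. A call has 1 to 5 rows; each row shifts and turns the commanded pose from where the row before left it, along the tool's axes as they then stand; what a row does not reach is not made up. A row lasts 1/8 s, in which the tool goes at most 62.5 mm and 10.7 degrees, less where a joint would pass 70% of its speed; a pose out of reach is approached as far as the arm can. A call with a gripper value outside its range is refused whole. The fingers move at their own pace and stop on an object; "grip_force" is the grip in N (left out, the last holds). Time passes only in rows, so rows that do not move let the fingers close. It gives the time, the measured TCP pose, the force, the opening and the grip force at its end, in the units of the state.
- ctrl.get_state(): the state, without advancing time (a new reading comes with each control period).
- ctrl.read_camera(name): name is "side" or "top" or "wrist"; returns a dict with "image" (400x640x3 uint8, red, green, blue), "fx", "fy", "cx", "cy" (pixels), "dist" ([k1, k2, p1, p2, k3] as OpenCV has them; the pictures are not rectified), "R" (3x3) and "t" (3): a world point X has camera coordinates R X + t. Camera axes: x right, y down, z forward; pixel columns grow to the right and rows downward; lengths in m; the calibration is good to about 2 mm. A picture is of the moment at which its call begins. There is no depth.
- ctrl.sign_off(): hands the job in; it is judged then, once.
The state is a dict: "time": time; "qpos": joint angles; "dq": joint speeds; "joint_efforts": joint torques, N m; "eef_pos": TCP position; "tcp_rot": TCP orientation; "contact_force": force on the tool from outside, world axes, zero at the start; "wrist_torque": the same for the moment, N m; "opening": opening from 0.0 (shut) to 1.0 (fully open); "finger_force": force on a finger pad.
Only numpy, scipy, OpenCV 4.12 (cv2) and the standard library are available. Lean on these libraries where they do the work, as an engineer would, in place of code of your own. Each camera call takes 0.05 s, during which the arm holds its last target. There are 200 camera calls.

## Working session

There is one attempt and no reset: what is moved stays moved. The work goes in short steps, Python scripts to look and compute and a tool call to move; the robot and the scene stay as the last step left them, time stands still between calls to the robot, and variables do not carry over. Pictures are saved under pics/ and viewed, at most 12 in all, crops included, and the job is handed in when it is done.

Besides the shell and the picture viewer there is one more tool, called after "Emit:" as a command line: name --argument value ..., lists and objects as JSON in quotes. drive_tool: Moves the arm, as the interface text tells. Its arguments: {"type":"object","properties":{"moves":{"type":"array","items":{"type":"array"}},"grip_force":{"type":"number"}},"required":["moves"]}

```bash
mkdir -p pics; cat > h.py <<'E'
import numpy as np, cv2
from plant import ctrl
from scipy.spatial.transform import Rotation as Rn
def cam(n,f=None):
    c=ctrl.read_camera(n)
    if f: cv2.imwrite('pics/'+f,c['image'][:,:,::-1])
    return c
def K(c): return np.array([[c['fx'],0,c['cx']],[0,c['fy'],c['cy']],[0,0,1.]])
def proj(c,X):
    return cv2.projectPoints(np.atleast_2d(X).astype(float),cv2.Rodrigues(np.array(c['R']))[0],np.array(c['t'],float),K(c),np.array(c['dist'],float))[0][:,0]
def ray(c,uv):
    p=cv2.undistortPoints(np.array([[uv]],float),K(c),np.array(c['dist'],float))[0,0]
    R=np.array(c['R']); d=R.T@np.array([p[0],p[1],1]); return -R.T@np.array(c['t']),d/np.linalg.norm(d)
def onz(c,uv,z):
    o,d=ray(c,uv); return o+d*(z-o[2])/d[2]
E
python3 - <<'E'
from h import *
a=cam('top','top0.png');b=cam('side','side0.png')
s=ctrl.get_state();print(s['time'],s['eef_pos'],s['tcp_rot'])
for c in(a,b):print(c['fx'],-np.array(c['R']).T@c['t'])
E
```

```text
0.1 [0.29434247 0.60681765 0.2470647 ] [ 2.23970699e-01  9.74595284e-01 -1.00177511e-03 -3.92788114e-04]
453.7232868331319 [0.44400834 0.0566034  1.16299799]
495.4348547413652 [-0.10828219 -0.63813867  0.85936355]
```

View pics/top0.png

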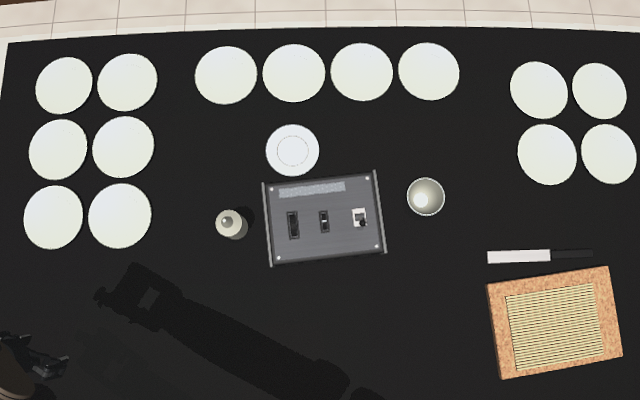

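View pics/side0.png

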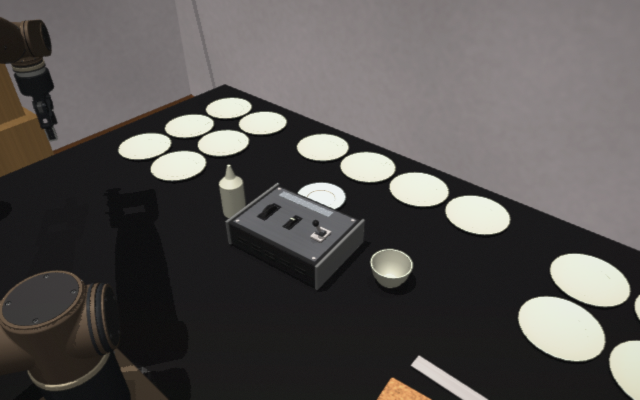

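The mixer is near (325,218) in the top view, turned slightly, with the large wheel at (293,225), the small wheel at (324,221) and the toggle at (360,219). I'll enlarge both views.

```bash
python3 - <<'E'
import cv2
a=cv2.imread('pics/top0.png')[160:275,255:395];b=cv2.imread('pics/side0.png')[175:290,220:375]
A=cv2.resize(a,None,fx=5,fy=5,interpolation=cv2.INTER_CUBIC);cv2.imwrite('pics/t1.png',A)
B=cv2.resize(b,None,fx=5,fy=5,interpolation=cv2.INTER_CUBIC);cv2.imwrite('pics/s1.png',B)
E
```

```text
(no output)
```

View pics/t1.png

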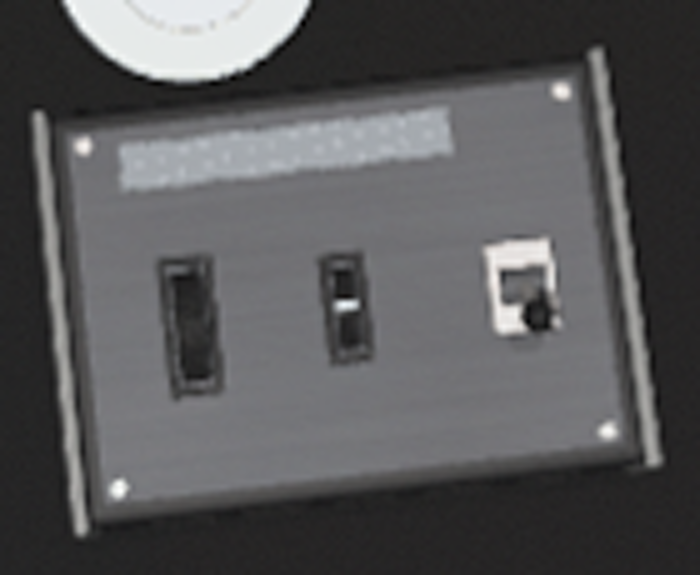

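View pics/s1.png

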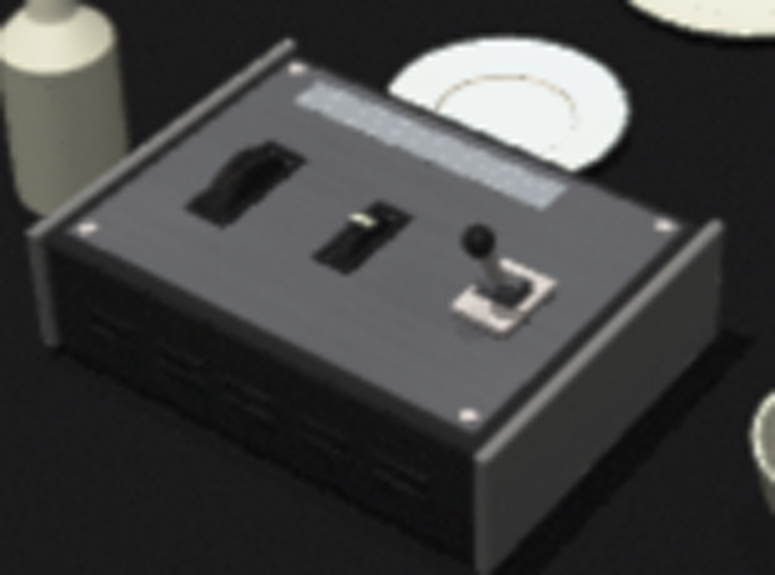

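The screws at the four corners of the top are clear in both crops. The toggle leans towards the robot (off). No white bar shows on the large wheel, so it sits beyond about six clicks. Next I'll triangulate the screws and fit the pose.

```bash
python3 - <<'E'
from h import *
from scipy.optimize import least_squares
a=cam('top');b=cam('side')
f=lambda p,o:(np.array(p,float)+.5)/5-.5+np.array(o)
T=f([(83,147),(562,91),(609,431),(119,489)],(255,160));S=f([(297,68),(665,226),(468,415),(87,229)],(220,175))
P=[]
for u,v in zip(T,S):
    o1,d1=ray(a,u);o2,d2=ray(b,v)
    t=np.linalg.lstsq(np.c_[d1,-d2],o2-o1,rcond=None)[0];p,q=o1+t[0]*d1,o2+t[1]*d2
    P.append((p+q)/2);print(P[-1].round(4),(p-q).round(4))
P=np.array(P);print(P.mean(0))
yx=P[0]-P[1]+P[3]-P[2];xx=P[0]-P[3]+P[1]-P[2]
yw=np.arctan2(-yx[0]*1,yx[1]);yw2=np.arctan2(xx[1],xx[0]);print('yaw',yw,yw2,np.linalg.norm(yx)/2,np.linalg.norm(xx)/2)
# fit x,y,yaw, symmetric screw half spans, z=.0815
def pts(p):
    x,y,w,hx,hy=p;c,s=np.cos(w),np.sin(w)
    return np.array([[x+c*X-s*Y,y+s*X+c*Y,.0815] for X,Y in((hx,hy),(hx,-hy),(-hx,-hy),(-hx,hy))])
for nm,cs in(('both',[(a,T),(b,S)]),('top',[(a,T)]),('side',[(b,S)])):
    r=least_squares(lambda p:np.concatenate([(proj(c,pts(p))-U).ravel() for c,U in cs]),[*P.mean(0)[:2],yw,.085,.12]);print(nm,r.x.round(4),r.cost)
    if nm=='both': p=r.x
np.save('mix.npy',p[:3])
c,s=np.cos(p[2]),np.sin(p[2])
for n,X in dict(mic=(-.01,.075,.096),slot=(-.01,.075,.08),music=(-.01,0,.092),blk=(-.01,-.085,.088),tip=(-.01-.045*np.sin(.45),-.085,.092+.045*np.cos(.45)),on=(-.01+.045*np.sin(.45),-.085,.092+.045*np.cos(.45))).items():
    W=np.array([p[0]+c*X[0]-s*X[1],p[1]+s*X[0]+c*X[1],X[2]]);print(n,W.round(4),((proj(a,W)[0]-[255,160])*5).round(),((proj(b,W)[0]-[220,175])*5).round())
E
```

```text
[0.6476 0.1549 0.0815] [ 0.0005 -0.0004  0.0001]
[ 0.6701 -0.0785  0.0808] [ 0.001  -0.0009  0.0003]
[ 0.5039 -0.094   0.0818] [ 0.0013 -0.0012  0.0002]
[0.4823 0.1395 0.0803] [ 0.0008 -0.0006 -0.    ]
[0.57596579 0.03046231 0.0811054 ]
yaw 0.09405672255424914 0.09302928639728243 0.23452275482867452 0.16648440368709583
both [0.5759 0.0304 0.0939 0.0832 0.1172] 0.36096304784590394
top [0.5764 0.0301 0.0948 0.0831 0.1174] 0.010321116373872896
side [0.5751 0.0304 0.0934 0.0833 0.1169] 0.04535211393507172
mic [0.5589 0.1041 0.096 ] [187. 322.] [244. 158.]
slot [0.5589 0.1041 0.08  ] [188. 326.] [246. 183.]
music [0.5659 0.0294 0.092 ] [344. 305.] [361. 218.]
blk [ 0.5739 -0.0552  0.088 ] [521. 285.] [503. 289.]
tip [ 0.5544 -0.057   0.1325] [536. 315.] [478. 238.]
on [ 0.5934 -0.0534  0.1325] [525. 231.] [527. 195.]
```

Emit:
drive_tool --moves '[[[0,0,-0.182],[0,0,0],0],[[0,0,-0.182],[0,0,0],0],[[0,0,-0.182],[0,0,0],0],[[0,0,0],[0,0,0],0]]' --grip_force 40

```text
time: 0.7
eef_pos: [0.2946, 0.6072, 0.248]
tcp_rot: [-0.046, 0.999, -0.0, -0.0]
contact_force: [0.2, 0.4, -0.5]
opening: 0.146
finger_force: 0.0
```

Emit:
drive_tool --moves '[[[0,0,0],[-0.0225,-0.0526,0],0],[[0,0,0],[-0.0225,-0.0526,0],0],[[0,0,0],[-0.0225,-0.0526,0],0],[[0,0,0],[-0.0225,-0.0526,0],0],[[0,0,0],[-0.0225,-0.0526,0],0]]'

```text
time: 1.32
eef_pos: [0.432, 0.3544, 0.2484]
tcp_rot: [-0.045, 0.999, 0.0, 0.0]
contact_force: [0.6, -0.3, 0.9]
opening: 0.001
finger_force: 0.0
```

Emit:
drive_tool --moves '[[[0,0,0],[-0.0225,-0.0526,0],0],[[0,0,0],[-0.0225,-0.0526,0],0],[[0,0,0],[-0.0225,-0.0526,0],0],[[0,0,0],[-0.0225,-0.0526,0],0],[[0,0,0],[-0.0225,-0.0526,0],0]]'

```text
time: 1.95
eef_pos: [0.5688, 0.103, 0.2485]
tcp_rot: [-0.045, 0.999, 0.0, 0.0]
contact_force: [0.7, 0.5, -0.0]
opening: 0.003
finger_force: 0.0
```

Emit:
drive_tool --moves '[[[0,0,0],[0,0,0.04],0],[[0,0,0],[0,0,0.04],0],[[0,0,0],[0,0,0.03],0],[[0,0,0],[0,0,0],0]]'

```text
time: 2.45
eef_pos: [0.5659, 0.1047, 0.1352]
tcp_rot: [-0.046, 0.999, 0.0, -0.003]
contact_force: [-1.2, 0.3, 0.5]
opening: 0.001
finger_force: 0.0
```

```bash
cat >> h.py <<'E'
p=np.load('mix.npy')
def where():
    s=ctrl.get_state();d=np.array(s['eef_pos'])-[p[0],p[1],0]
    c,q=np.cos(p[2]),np.sin(p[2]);m=np.array([c*d[0]+q*d[1],-q*d[0]+c*d[1],d[2]])
    Rt=Rn.from_quat(s['tcp_rot']).as_matrix()
    tip=Rt@[0,0,.017]+np.array(s['eef_pos']);print(s['time'],'TCP in mixer mm',(m*1e3).round(1),'tipz',tip[2].round(4),'F',np.round(s['contact_force'],2),'toolz',Rt[:,2].round(3),'yaw',np.arctan2(-Rt[1,0],-Rt[0,0]).round(3)-p[2],'op',s['opening'])
    return s
E
python3 - <<'E'
from h import *
where();cam('wrist','w0.png');cam('top','top2.png')
E
```

```text
2.45 TCP in mixer mm [ -2.9  74.9 135.2] tipz 0.1182 F [-1.2   0.29  0.51] toolz [-0.007 -0.    -1.   ] yaw -0.0018662581728153965 op 0.000902596277138814
```

View pics/w0.png

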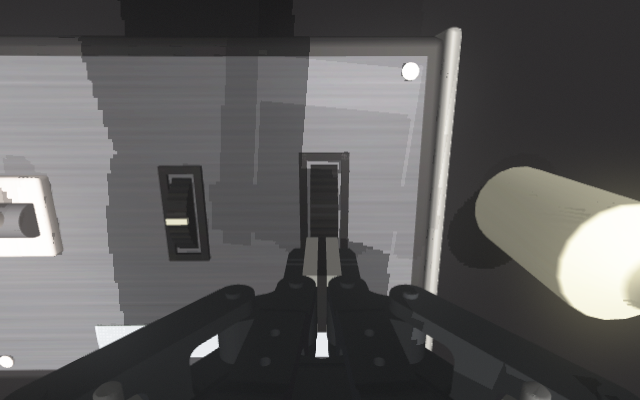

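The wrist view shows the finger lined up with the large wheel (slot at about (323,200)). The robot side is up in the picture. No mark is visible there, so the wheel is turned far up.

Emit:
drive_tool --moves '[[[0,0,0],[0,0,0.018],0],[[0,0,0],[0,0,0],0],[[0,0,0],[0,0,0.002],0],[[0,0,0],[0,0,0],0]]'

```text
time: 3.05
eef_pos: [0.5683, 0.1048, 0.1186]
tcp_rot: [-0.047, 0.999, -0.0, 0.0]
contact_force: [0.1, -0.7, -0.5]
opening: 0.001
finger_force: 0.0
```

Emit:
drive_tool --moves '[[[0,0,0],[0,0,0.003],0],[[0,0,0],[0,0,0.001],0],[[0,0,0],[0,0,0],0]]'

```text
time: 3.42
eef_pos: [0.568, 0.1047, 0.1142]
tcp_rot: [-0.047, 0.999, -0.0, -0.0]
contact_force: [-0.1, -0.4, -0.1]
opening: -0.003
finger_force: 0.0
```

Emit:
drive_tool --moves '[[[0,0,0],[0,0,0.001],0],[[0,0,0],[0,0,0],0]]'

```text
time: 3.68
eef_pos: [0.5681, 0.1048, 0.1133]
tcp_rot: [-0.047, 0.999, 0.0, -0.0]
contact_force: [0.2, 0.1, 0.4]
opening: -0.001
finger_force: 0.0
```

Emit:
drive_tool --moves '[[[0,0,0],[0,0,0.0005],0],[[0,0,0],[0,0,0],0]]'

```text
time: 3.92
eef_pos: [0.5682, 0.1048, 0.113]
tcp_rot: [-0.047, 0.999, -0.0, 0.0]
contact_force: [-0.5, -0.5, 0.7]
opening: 0.0
finger_force: 0.3
```

Emit:
drive_tool --moves '[[[0,0,0],[0,0,0.0005],0],[[0,0,0],[0,0,0],0]]'

```text
time: 4.18
eef_pos: [0.5685, 0.1048, 0.1128]
tcp_rot: [-0.047, 0.999, 0.0, 0.0]
contact_force: [-0.6, 0.2, 2.6]
opening: 0.001
finger_force: 1.5
```

Emit:
drive_tool --moves '[[[0,0,0],[0,0,0.0006],0],[[0,0,0],[0.004,0,0],0],[[0,0,0],[0.005,0,0],0],[[0,0,0],[0.005,0,0],0],[[0,0,0],[0.004,0,0],0]]'

```text
time: 4.8
eef_pos: [0.551, 0.1031, 0.1129]
tcp_rot: [-0.047, 0.999, 0.0, 0.002]
contact_force: [0.6, 1.1, 6.1]
opening: -0.001
finger_force: 2.9
```

```bash
python3 - <<'E'
from h import *
where();cam('wrist','w1.png')
E
```

```text
4.8 TCP in mixer mm [-17.9  74.8 112.9] tipz 0.0959 F [0.61 1.12 6.06] toolz [ 0.003  0.    -1.   ] yaw 0.00013374182718460526 op -0.0008204938890306197
```

Emit:
drive_tool --moves '[[[0,0,0],[0,0,-0.006],0],[[0,0,0],[-0.018,0,0],0],[[0,0,0],[0,0,0],0],[[0,0,0],[0,0,0.006],0],[[0,0,0],[0,0,0],0]]'

```text
time: 5.48
eef_pos: [0.5688, 0.1048, 0.1127]
tcp_rot: [-0.047, 0.999, 0.0, 0.001]
contact_force: [1.5, -1.0, 5.2]
opening: 0.003
finger_force: 2.7
```

Emit:
drive_tool --moves '[[[0,0,0],[0.004,0,0],0],[[0,0,0],[0.005,0,0],0],[[0,0,0],[0.005,0,0],0],[[0,0,0],[0.004,0,0],0]]'

```text
time: 5.98
eef_pos: [0.5509, 0.1031, 0.1129]
tcp_rot: [-0.047, 0.999, 0.0, 0.002]
contact_force: [1.7, 0.7, 4.1]
opening: -0.0
finger_force: 2.0
```

Emit:
drive_tool --moves '[[[0,0,0],[0,0,-0.006],0],[[0,0,0],[-0.018,0,0],0],[[0,0,0],[0,0,0],0],[[0,0,0],[0,0,0.006],0],[[0,0,0],[0,0,0],0]]'

```text
time: 6.6
eef_pos: [0.5691, 0.1049, 0.1127]
tcp_rot: [-0.047, 0.999, 0.0, 0.002]
contact_force: [2.0, 0.4, 3.9]
opening: -0.0
finger_force: 2.3
```

Emit:
drive_tool --moves '[[[0,0,0],[0.004,0,0],0],[[0,0,0],[0.005,0,0],0],[[0,0,0],[0.005,0,0],0],[[0,0,0],[0.004,0,0],0]]'

```text
time: 7.1
eef_pos: [0.5513, 0.1031, 0.1129]
tcp_rot: [-0.047, 0.999, -0.0, 0.002]
contact_force: [3.2, 1.2, 4.1]
opening: 0.001
finger_force: 2.0
```

Emit:
drive_tool --moves '[[[0,0,0],[0,0,-0.006],0],[[0,0,0],[-0.018,0,0],0],[[0,0,0],[0,0,0],0]]'

```text
time: 7.48
eef_pos: [0.5675, 0.1047, 0.1169]
tcp_rot: [-0.047, 0.999, -0.0, -0.001]
contact_force: [-0.6, 0.3, -0.1]
opening: 0.002
finger_force: 0.0
```

```bash
python3 - <<'E'
from h import *
where();c=cam('wrist','w2.png')
X=[(-.01-.03*np.sin(t),.075,.066+.03*np.cos(t)) for t in np.radians([0,15,30,45])]
c_,s=np.cos(p[2]),np.sin(p[2])
print(proj(c,[[p[0]+c_*a-s*b,p[1]+s*a+c_*b,z] for a,b,z in X]).round())
E
```

```text
7.475 TCP in mixer mm [ -1.3  74.8 116.9] tipz 0.0999 F [-0.65  0.27 -0.09] toolz [-0.003 -0.    -1.   ] yaw 0.00013374182718460526 op 0.0017703195529778736
[[324. 234.]
 [324. 217.]
 [324. 199.]
 [324. 183.]]
```

View pics/w2.png

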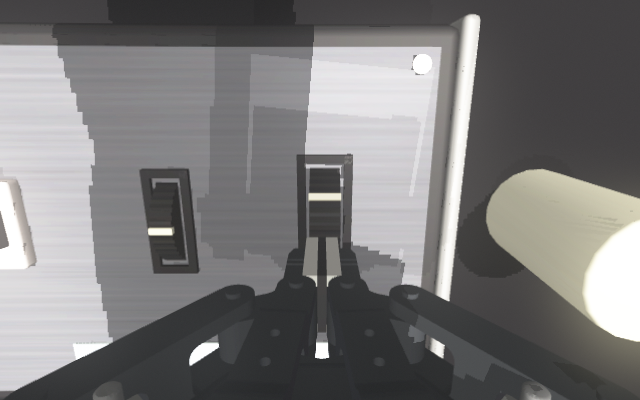

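The white bar now shows at (324,197), within 2 px of the predicted 0-click position (row 199). I'll do one short stroke to press on the stop, then go to the toggle.

Emit:
drive_tool --moves '[[[0,0,0],[0.004,0,0.0062],0],[[0,0,0],[0,0,0],0],[[0,0,0],[0.004,0,0],0],[[0,0,0],[0.004,0,0],0],[[0,0,0],[0,0,0],0]]'

```text
time: 8.15
eef_pos: [0.5573, 0.1036, 0.113]
tcp_rot: [-0.047, 0.999, -0.0, 0.002]
contact_force: [4.4, 0.5, 5.9]
opening: 0.003
finger_force: 3.0
```

Emit:
drive_tool --moves '[[[0,0,0],[0,0,-0.01],0],[[0,0,0],[0,0,-0.05],0],[[0,0,0],[0,0,-0.05],0],[[0,0,0],[0,0,0],0]]'

```text
time: 8.65
eef_pos: [0.5571, 0.1037, 0.2258]
tcp_rot: [-0.047, 0.999, -0.0, 0.003]
contact_force: [0.0, 0.4, 0.4]
opening: 0.003
finger_force: 0.0
```

```bash
python3 - <<'E'
from h import *
where()
E
```

```text
8.65 TCP in mixer mm [-11.8  74.8 225.8] tipz 0.2088 F [0.04 0.4  0.39] toolz [ 0.005 -0.    -1.   ] yaw 0.00013374182718460526 op 0.0025852823163501145
```

Emit:
drive_tool --moves '[[[0,0,0],[0.016,-0.053,0],0],[[0,0,0],[0.016,-0.053,0],0],[[0,0,0],[0.018,-0.054,0],0],[[0,0,0],[0,0,0],0]]'

```text
time: 9.15
eef_pos: [0.5188, -0.0628, 0.219]
tcp_rot: [-0.044, 0.999, 0.001, -0.003]
contact_force: [-0.2, -0.2, -0.3]
opening: 0.001
finger_force: 0.0
```

Emit:
drive_tool --moves '[[[0,0,0],[0,0,0.043],0],[[0,0,0],[0,0,0.043],0],[[0,0,0],[0,0,0],0]]'

```text
time: 9.52
eef_pos: [0.5172, -0.0582, 0.1302]
tcp_rot: [-0.048, 0.999, 0.002, -0.006]
contact_force: [-0.6, -0.0, -0.6]
opening: -0.002
finger_force: 0.0
```

```bash
python3 - <<'E'
from h import *
where();c=cam('side')
cv2.imwrite('pics/s2.png',cv2.resize(c['image'][165:275,220:380,::-1],None,fx=5,fy=5,interpolation=cv2.INTER_CUBIC))
E
```

```text
9.525 TCP in mixer mm [-66.7 -82.6 130.2] tipz 0.1132 F [-0.58 -0.01 -0.6 ] toolz [-0.012  0.004 -1.   ] yaw 0.0011337418271846061 op -0.0019731004536882226
```

View pics/s2.png

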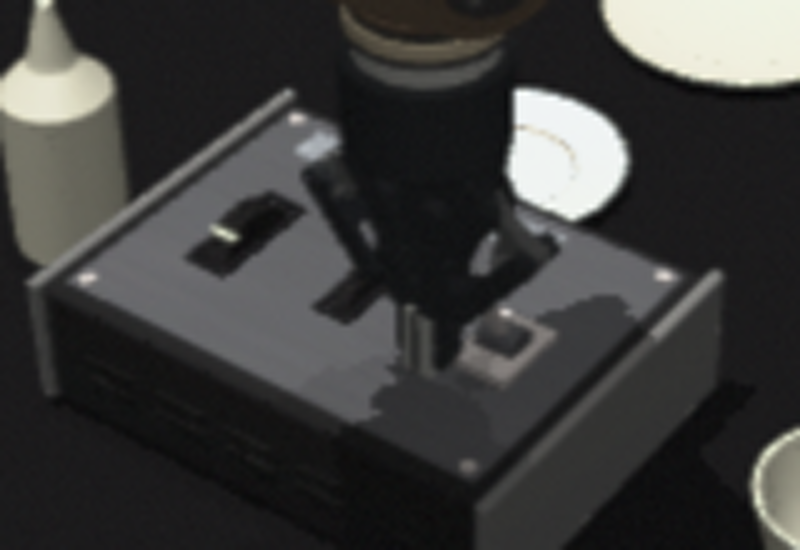

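Emit:
drive_tool --moves '[[[0,0,0],[-0.005,-0.002,-0.008],0],[[0,0,0],[-0.01,0,0],0],[[0,0,0],[-0.01,0,0],0],[[0,0,0],[-0.01,0,0],0],[[0,0,0],[0,0,0],0]]'

```text
time: 10.2
eef_pos: [0.5576, -0.059, 0.1435]
tcp_rot: [-0.047, 0.999, -0.0, 0.001]
contact_force: [0.0, 0.4, 0.1]
opening: -0.002
finger_force: 0.0
```

```bash
python3 - <<'E'
from h import *
where()
E
```

```text
10.2 TCP in mixer mm [-26.6 -87.3 143.5] tipz 0.1265 F [0.   0.4  0.07] toolz [ 0.001 -0.    -1.   ] yaw 0.00013374182718460526 op -0.0016648811373315296
```

Emit:
drive_tool --moves '[[[0,0,0],[-0.006,0.001,0.003],0],[[0,0,0],[-0.006,0,0],0],[[0,0,0],[-0.002,0,0],0],[[0,0,0],[0,0,0],0]]'

```text
time: 10.7
eef_pos: [0.5703, -0.0567, 0.1401]
tcp_rot: [-0.047, 0.999, 0.0, -0.0]
contact_force: [-1.2, 0.6, -1.1]
opening: 0.002
finger_force: 0.4
```

Emit:
drive_tool --moves '[[[0,0,0],[-0.002,0,0],0],[[0,0,0],[0,0,0],0]]'

```text
time: 10.95
eef_pos: [0.5723, -0.0565, 0.1404]
tcp_rot: [-0.047, 0.999, 0.0, -0.0]
contact_force: [-1.0, -0.2, -2.0]
opening: 0.0
finger_force: 0.6
```

```bash
python3 - <<'E'
from h import *
where();c=cam('side')
cv2.imwrite('pics/s3.png',cv2.resize(c['image'][165:275,220:380,::-1],None,fx=5,fy=5,interpolation=cv2.INTER_CUBIC))
E
```

```text
10.95 TCP in mixer mm [-11.7 -86.2 140.4] tipz 0.1234 F [-1.03 -0.23 -1.97] toolz [-0.  0. -1.] yaw 0.00013374182718460526 op 1.82235521564906e-05
```

View pics/s3.png

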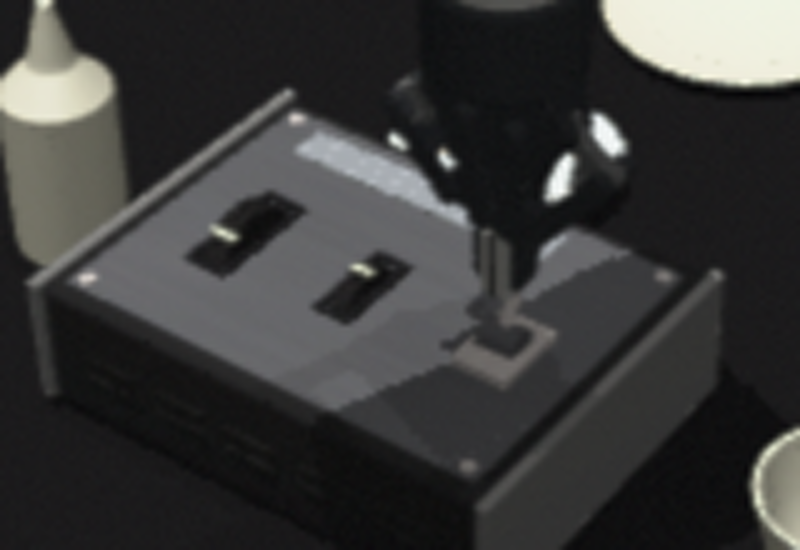

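The finger is on the toggle and pushing it over. I'll keep going until the force climbs at its stop.

Emit:
drive_tool --moves '[[[0,0,0],[-0.002,0,0],0],[[0,0,0],[0,0,0],0]]'

```text
time: 11.25
eef_pos: [0.5742, -0.0564, 0.1404]
tcp_rot: [-0.047, 0.999, 0.0, -0.0]
contact_force: [-2.7, -0.4, -0.9]
opening: -0.0
finger_force: 1.0
```

Emit:
drive_tool --moves '[[[0,0,0],[-0.002,0,0],0],[[0,0,0],[0,0,0],0]]'

```text
time: 11.5
eef_pos: [0.5745, -0.0563, 0.1403]
tcp_rot: [-0.047, 0.999, 0.0, -0.003]
contact_force: [-7.2, -1.0, 2.0]
opening: -0.0
finger_force: 3.9
```

Emit:
drive_tool --moves '[[[0,0,0],[-0.001,0,0],0],[[0,0,0],[0,0,0],0]]'

```text
time: 11.75
eef_pos: [0.5747, -0.0563, 0.1402]
tcp_rot: [-0.048, 0.999, 0.0, -0.004]
contact_force: [-9.7, -1.2, 3.9]
opening: -0.004
finger_force: 5.2
```

Emit:
drive_tool --moves '[[[0,0,0],[0.015,0,0],0],[[0,0,0],[0.02,0,0],0],[[0,0,0],[0,0,-0.04],0],[[0,0,0],[0,0,-0.04],0]]'

```text
time: 12.25
eef_pos: [0.5424, -0.0593, 0.2216]
tcp_rot: [-0.047, 0.999, 0.0, 0.001]
contact_force: [1.3, -0.2, 0.3]
opening: -0.001
finger_force: 0.0
```

Emit:
drive_tool --moves '[[[0,0,0],[-0.007,0.053,0],0],[[0,0,0],[-0.008,0.054,0],0],[[0,0,0],[-0.008,0.054,0],0],[[0,0,0],[0,0,0.04],0],[[0,0,0],[0,0,0],0]]'

```text
time: 12.88
eef_pos: [0.5481, 0.1038, 0.1777]
tcp_rot: [-0.048, 0.999, 0.0, -0.003]
contact_force: [-1.3, -0.5, 0.4]
opening: -0.0
finger_force: 0.0
```

Emit:
drive_tool --moves '[[[0,0,0],[0,0,0.04],0],[[0,0,0],[0,0,0],0],[[0,0,0],[0,0,0],0]]'

```text
time: 13.25
eef_pos: [0.5514, 0.1026, 0.1425]
tcp_rot: [-0.047, 0.999, 0.0, 0.001]
contact_force: [0.3, 0.9, 1.2]
opening: 0.001
finger_force: 0.0
```

```bash
python3 - <<'E'
from h import *
where();c=cam('side')
cv2.imwrite('pics/s4.png',cv2.resize(c['image'][165:275,220:380,::-1],None,fx=5,fy=5,interpolation=cv2.INTER_CUBIC))
w=cam('wrist','w4.png')
E
```

```text
13.25 TCP in mixer mm [-17.6  74.2 142.5] tipz 0.1255 F [0.25 0.92 1.16] toolz [ 0.003  0.    -1.   ] yaw -0.0008662581728153956 op 0.0013042487490022236
```

View pics/s4.png

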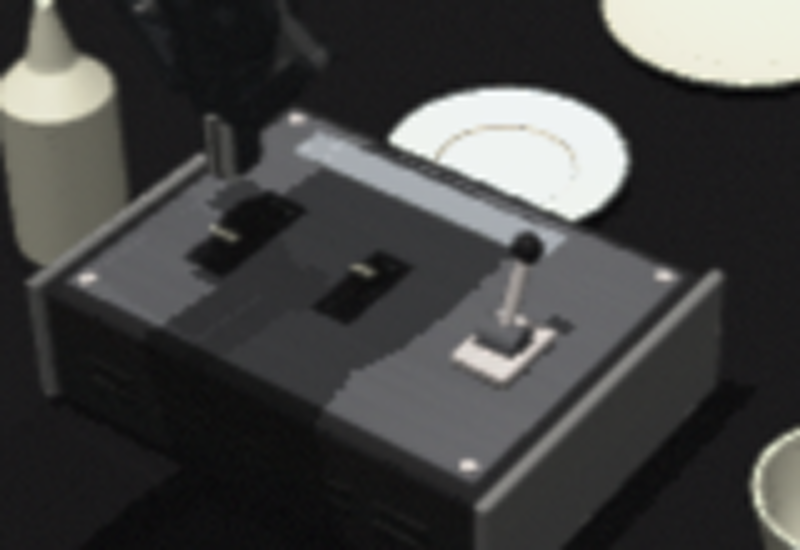

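The toggle ball is at (527,248), within 3 px of the predicted fully-on position (527,245). The mic bar is still at 0. Next I'll press gently and roll up two clicks.

Emit:
drive_tool --moves '[[[0,0,0],[0.001,0,0.0275],0],[[0,0,0],[0,0,0],0],[[0,0,0],[0,0,0],0]]'

```text
time: 13.72
eef_pos: [0.5497, 0.1029, 0.1143]
tcp_rot: [-0.047, 0.999, -0.0, 0.0]
contact_force: [0.2, -0.4, 0.4]
opening: 0.001
finger_force: 0.0
```

Emit:
drive_tool --moves '[[[0,0,0],[0,0,0.001],0],[[0,0,0],[0,0,0],0]]'

```text
time: 13.98
eef_pos: [0.5497, 0.103, 0.113]
tcp_rot: [-0.047, 0.999, -0.0, 0.001]
contact_force: [0.2, 0.7, 2.6]
opening: -0.002
finger_force: 1.4
```

Emit:
drive_tool --moves '[[[0,0,0],[0,0,0.0006],0],[[0,0,0],[-0.004,0,0],0],[[0,0,0],[-0.004,0,0],0],[[0,0,0],[-0.004,0,0],0],[[0,0,0],[-0.004,0,0],0]]'

```text
time: 14.6
eef_pos: [0.5662, 0.1046, 0.1129]
tcp_rot: [-0.047, 0.999, -0.0, 0.001]
contact_force: [0.3, -0.1, 5.0]
opening: -0.003
finger_force: 2.5
```

Emit:
drive_tool --moves '[[[0,0,0],[0,0,0],0],[[0,0,0],[0,0,-0.006],0],[[0,0,0],[-0.012,0,0],0],[[0,0,0],[0,0,0],0]]'

```text
time: 15.1
eef_pos: [0.5778, 0.1056, 0.1172]
tcp_rot: [-0.047, 0.999, -0.0, 0.0]
contact_force: [-0.8, 0.1, -0.1]
opening: -0.002
finger_force: 0.0
```

```bash
python3 - <<'E'
from h import *
where();c=cam('wrist');b=cam('side')
w=c['image'][140:260,270:380]
A=cv2.resize(w,None,fx=4,fy=4,interpolation=cv2.INTER_CUBIC)
B=cv2.resize(b['image'][190:235,250:310],(640,480),interpolation=cv2.INTER_CUBIC)
C=np.zeros((480,800,3),np.uint8);C[:480,:320]=A[:,60:380];C[:360,320:]=cv2.resize(B,(480,360));cv2.imwrite('pics/m5.png',C[:,:,::-1])
c_,s=np.cos(p[2]),np.sin(p[2])
for n in range(6):
    t=np.radians(15*n-30);a,bb,z=-.01+.03*np.sin(t),.075,.066+.03*np.cos(t)
    W=[p[0]+c_*a-s*bb,p[1]+s*a+c_*bb,z]
    print(n,((proj(c,W)[0]-[270,140])*4-[60,0]).round(),((proj(b,W)[0]-[250,190])*8+[320,0]).round())
E
```

```text
15.1 TCP in mixer mm [  9.   74.7 117.2] tipz 0.1002 F [-0.76  0.13 -0.14] toolz [ 0. -0. -1.] yaw 0.00013374182718460526 op -0.0020104563622501625
0 [156. 145.] [440. 167.]
1 [156. 216.] [454. 148.]
2 [156. 286.] [470. 133.]
3 [156. 349.] [486. 124.]
4 [156. 399.] [501. 120.]
5 [156. 431.] [514. 122.]
```

View pics/m5.png

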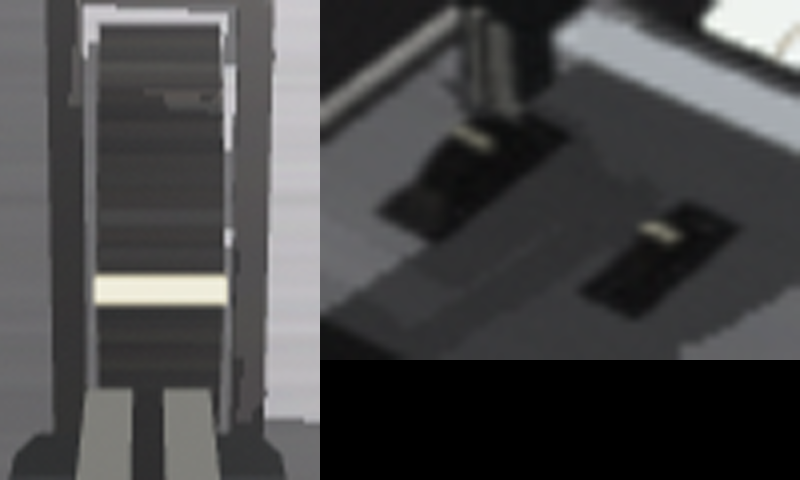

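The white bar is at row 288 in the left crop. The two-click prediction is row 286, so it is exactly two clicks up. I'll repeat the same stroke.

Emit:
drive_tool --moves '[[[0,0,0],[0.028,0,0],0],[[0,0,0],[0,0,0],0],[[0,0,0],[0,0,0],0],[[0,0,0],[0,0,0.006],0],[[0,0,0],[0,0,0],0]]'

```text
time: 15.82
eef_pos: [0.5511, 0.103, 0.1129]
tcp_rot: [-0.047, 0.999, -0.0, 0.002]
contact_force: [-0.5, 0.4, 6.2]
opening: 0.003
finger_force: 2.8
```

Emit:
drive_tool --moves '[[[0,0,0],[-0.004,0,0],0],[[0,0,0],[-0.004,0,0],0],[[0,0,0],[-0.004,0,0],0],[[0,0,0],[-0.004,0,0],0],[[0,0,0],[0,0,0],0]]'

```text
time: 16.45
eef_pos: [0.5672, 0.1045, 0.1129]
tcp_rot: [-0.047, 0.999, -0.0, 0.002]
contact_force: [-0.2, 0.5, 5.2]
opening: -0.0
finger_force: 2.8
```

Emit:
drive_tool --moves '[[[0,0,0],[0,0,-0.006],0],[[0,0,0],[0,0,-0.02],0],[[0,0,0],[-0.04,0,-0.02],0],[[0,0,0],[0,0,-0.02],0],[[0,0,0],[0,0,0],0]]'

```text
time: 17.08
eef_pos: [0.606, 0.1083, 0.1802]
tcp_rot: [-0.047, 0.999, -0.0, 0.002]
contact_force: [-0.3, -0.2, 0.8]
opening: 0.001
finger_force: 0.0
```

```bash
python3 - <<'E'
from h import *
where();c=cam('wrist','w6.png');b=cam('side')
c_,s=np.cos(p[2]),np.sin(p[2])
P=[]
for n in range(7):
    t=np.radians(15*n-30);a,bb,z=-.01+.03*np.sin(t),.075,.066+.03*np.cos(t)
    P.append([p[0]+c_*a-s*bb,p[1]+s*a+c_*bb,z])
u=proj(c,P);o=np.maximum(u[3].round().astype(int)-[40,50],0)
A=cv2.resize(c['image'][o[1]:o[1]+120,o[0]:o[0]+80],None,fx=4,fy=4,interpolation=cv2.INTER_CUBIC)
B=cv2.resize(b['image'][190:235,250:310],(480,360),interpolation=cv2.INTER_CUBIC)
C=np.zeros((480,800,3),np.uint8);C[:A.shape[0],:A.shape[1]]=A;C[:360,320:]=B;cv2.imwrite('pics/m6.png',C[:,:,::-1])
print(o,((u-o)*4).round().tolist(),((proj(b,P)-[250,190])*8+[320,0]).round().tolist())
E
```

```text
17.075 TCP in mixer mm [ 37.3  74.8 180.2] tipz 0.1632 F [-0.32 -0.22  0.83] toolz [ 0.004  0.    -1.   ] yaw 0.00013374182718460526 op 0.0006387745522137557
[283  95] [[161.0, 42.0], [161.0, 94.0], [161.0, 148.0], [161.0, 200.0], [161.0, 244.0], [161.0, 278.0], [161.0, 300.0]] [[440.0, 167.0], [454.0, 148.0], [470.0, 133.0], [486.0, 124.0], [501.0, 120.0], [514.0, 122.0], [524.0, 130.0]]
```

View pics/m6.png

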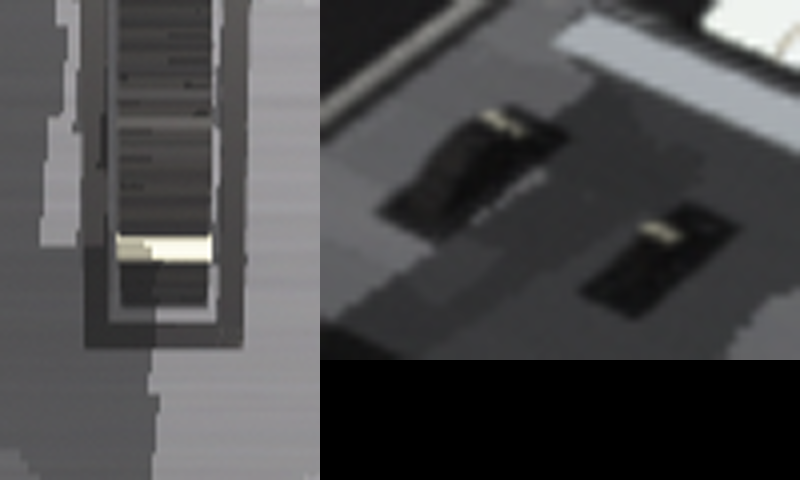

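The bar is at row 248 in the left crop (four clicks predicts 244, five 278) and at (502,122) in the side crop (four clicks predicts (501,120)). The wheel sits at exactly four clicks, the music wheel is unchanged and the robot is clear.

```bash
python3 -c "
from plant import ctrl
print(ctrl.sign_off())"
```

```text
the job is handed in; nothing more can be done
None
```

The job is handed in: the microphone wheel was rolled down to its stop with the power off, the toggle was pushed fully on, and the wheel was rolled up to exactly four clicks and released, in about 17 s and without touching anything else.

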